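# Zero the power meter and run a batch of attenuator plugs through the contact head

### The job

First, with the contact head still empty, turn the power meter's zero knob until its red pointer stands on the green zero mark, and leave it there; then stand every attenuator plug that is on the mat fully down in a socket of the head, one to a socket. When all are in, pull the head's sprung red lever over to its stop, ease it slowly back to rest without letting it snap back, and only then move all the plugs out of the head and stand them upright in the black tray. Leave the other things on the bench where they are.

Things in the scene. Friction and masses are not known exactly. Their poses are not given: they have to be found in the camera images.
- meter: optical power meter lying on its back, fixed: white box 160 x 170 x 70 mm high, with a round white dial (radius 58 mm) in the middle of its top. Origin: centre of its underside on the bench. The zero mark, a green block 7 mm wide, lies on the dial 42 to 58 mm from the centre in the meter's +x direction (away from the robot); plain black ticks every 30 deg elsewhere
- zero_knob (a joint): the meter's zero knob, turning about the vertical axis through the dial's centre: angle of its red pointer from the green zero mark in rad, 0 = pointer on the mark, growing anticlockwise seen from above, range -0.7 to 2.9 with stops; stays where it is left (0.05 N m of friction)
- knob_grip (a point): grip point of the zero knob, on its axis 94.5 mm above the bench: a black bar 46 mm long, 14 mm wide and 26 mm high (81.5 to 107.5 mm above the bench), standing on a steel disc of radius 26 mm. This point's +x runs along the bar towards the red pointer, whose tip lies 52 mm from the axis
- head: contact head, fixed: aluminium block 130 (x) x 300 (y) x 30 mm high. Origin: centre of its underside on the bench. Four sockets in a square at its -y end (x = -30 and +30 mm, y = -105 and -45 mm); a sprung lever at its +y end
- head_hole0 (a point): centre of the mouth of socket 0 of the head, 30 mm above the bench: round, 34 mm wide, 12 mm deep (flat floor), with a 2 mm chamfer
- head_hole1 (a point): centre of the mouth of socket 1 of the head, 30 mm above the bench: round, 34 mm wide, 12 mm deep (flat floor), with a 2 mm chamfer
- head_hole2 (a point): centre of the mouth of socket 2 of the head, 30 mm above the bench: round, 34 mm wide, 12 mm deep (flat floor), with a 2 mm chamfer
- head_hole3 (a point): centre of the mouth of socket 3 of the head, 30 mm above the bench: round, 34 mm wide, 12 mm deep (flat floor), with a 2 mm chamfer
- lever (a joint): sprung, damped lever of the head, in rad: 0 = at rest (leaning 0.10 rad from upright towards the head's -x), grows as its red bar is pulled over towards the head's -x side (towards the robot) and down, stop at 0.95. Its spring always pulls it back to 0; about 8 N at the bar at full stroke
- lever_grip (a point): middle of the lever's red bar: round, 18 mm thick, 82 mm long along the head's y, carried by two thin side arms 82 mm apart, so the fingers have room between them; 130 mm from the hinge axis, about 191 mm above the bench at rest and 127 mm at full stroke
- lever_hinge (a point): point on the lever's hinge axis (along the head's y) midway between the arms, 62 mm above the bench
- plug0: attenuator plug with a green barrel (may be absent): brass collar 30 mm across and 16 mm high at the foot, on it a round barrel 20 mm across reaching up to 56 mm. Origin: centre of its underside; z up along the barrel. 0.09 kg or so, loose, starts standing on the mat
- plug1: attenuator plug with a blue barrel (may be absent): brass collar 30 mm across and 16 mm high at the foot, on it a round barrel 20 mm across reaching up to 56 mm. Origin: centre of its underside; z up along the barrel. 0.09 kg or so, loose, starts standing on the mat
- plug2: attenuator plug with a yellow barrel (may be absent): brass collar 30 mm across and 16 mm high at the foot, on it a round barrel 20 mm across reaching up to 56 mm. Origin: centre of its underside; z up along the barrel. 0.09 kg or so, loose, starts standing on the mat
- plug3: attenuator plug with an orange barrel (may be absent): brass collar 30 mm across and 16 mm high at the foot, on it a round barrel 20 mm across reaching up to 56 mm. Origin: centre of its underside; z up along the barrel. 0.09 kg or so, loose, starts standing on the mat
- tray: black open tray for tested plugs, loose: 120 (x) x 200 (y) x 25 mm high, walls and floor 4 mm. Origin: centre of its underside; x, y along its sides
- tray_in (a point): centre of the tray's inner floor
- cleaner: bystander: blue cleaning cassette 60 x 100 x 30 mm
- pen: bystander: white cleaning pen 110 mm long, 14 mm high, with a green cap
- solvent: bystander: white bottle with a red cap, 52 mm across, 130 mm high
- capdish: bystander: steel dish 84 mm across, 30 mm high
- spool: bystander: yellow-and-grey spool 80 mm across, 40 mm high
- wrench: bystander: wrench lying on the mat
- tester: bystander: orange hand tester 75 x 140 x 32 mm
Things that resemble listed ones, but are neither listed nor needed, are in the scene too. What is meant by the plug0 is not turquoise or white, and is the smaller of those in its own colour.

How it is judged:
On the way, in this order (a step that is already met when the one before it is completed fails the run):
1. the zero knob's pointer stands on the zero mark (within 0.08 rad) (value of joint zero_knob between -0.08 and 0.08 rad), for 0.3 s.
2. every plug is seated in a socket, with the pointer still on zero (all of step 1 and ((horizontal distance between plug0 and head_hole0 below 0.005 m and z of plug0 in the frame of head_hole0 below -0.008 m and angle between plug0's own z axis and vertical below 0.12 rad) or (horizontal distance between plug0 and head_hole1 below 0.005 m and z of plug0 in the frame of head_hole1 below -0.008 m and angle between plug0's own z axis and vertical below 0.12 rad) or (horizontal distance between plug0 and head_hole2 below 0.005 m and z of plug0 in the frame of head_hole2 below -0.008 m and angle between plug0's own z axis and vertical below 0.12 rad) or (horizontal distance between plug0 and head_hole3 below 0.005 m and z of plug0 in the frame of head_hole3 below -0.008 m and angle between plug0's own z axis and vertical below 0.12 rad)) and ((horizontal distance between plug1 and head_hole0 below 0.005 m and z of plug1 in the frame of head_hole0 below -0.008 m and angle between plug1's own z axis and vertical below 0.12 rad) or (horizontal distance between plug1 and head_hole1 below 0.005 m and z of plug1 in the frame of head_hole1 below -0.008 m and angle between plug1's own z axis and vertical below 0.12 rad) or (horizontal distance between plug1 and head_hole2 below 0.005 m and z of plug1 in the frame of head_hole2 below -0.008 m and angle between plug1's own z axis and vertical below 0.12 rad) or (horizontal distance between plug1 and head_hole3 below 0.005 m and z of plug1 in the frame of head_hole3 below -0.008 m and angle between plug1's own z axis and vertical below 0.12 rad)) and ((horizontal distance between plug2 and head_hole0 below 0.005 m and z of plug2 in the frame of head_hole0 below -0.008 m and angle between plug2's own z axis and vertical below 0.12 rad) or (horizontal distance between plug2 and head_hole1 below 0.005 m and z of plug2 in the frame of head_hole1 below -0.008 m and angle between plug2's own z axis and vertical below 0.12 rad) or (horizontal distance between plug2 and head_hole2 below 0.005 m and z of plug2 in the frame of head_hole2 below -0.008 m and angle between plug2's own z axis and vertical below 0.12 rad) or (horizontal distance between plug2 and head_hole3 below 0.005 m and z of plug2 in the frame of head_hole3 below -0.008 m and angle between plug2's own z axis and vertical below 0.12 rad)) and ((horizontal distance between plug3 and head_hole0 below 0.005 m and z of plug3 in the frame of head_hole0 below -0.008 m and angle between plug3's own z axis and vertical below 0.12 rad) or (horizontal distance between plug3 and head_hole1 below 0.005 m and z of plug3 in the frame of head_hole1 below -0.008 m and angle between plug3's own z axis and vertical below 0.12 rad) or (horizontal distance between plug3 and head_hole2 below 0.005 m and z of plug3 in the frame of head_hole2 below -0.008 m and angle between plug3's own z axis and vertical below 0.12 rad) or (horizontal distance between plug3 and head_hole3 below 0.005 m and z of plug3 in the frame of head_hole3 below -0.008 m and angle between plug3's own z axis and vertical below 0.12 rad))), for 0.3 s.
3. the lever is pulled to its stop (0.85 rad or more) with every plug seated and the pointer on zero (all of step 2 and value of joint lever above 0.85 rad), for 0.1 s.
4. the lever is back at rest (under 0.08 rad) (value of joint lever below 0.08 rad), for 0.3 s.
At the end, for the whole second after the job is handed in: Every plug stands upright (within 0.15 rad) and still on the tray's floor, the pointer is within 0.08 rad of zero and the lever is at rest (under 0.08 rad) (all of step 1 and value of joint lever below 0.08 rad and x of plug0 in the frame of tray_in between -0.046 and 0.046 m and y of plug0 in the frame of tray_in between -0.086 and 0.086 m and z of plug0 in the frame of tray_in between -0.006 and 0.008 m and angle between each of plug0, plug1, plug2, plug3's own z axis and vertical below 0.15 rad and linear speed of each of plug0, plug1, plug2, plug3 below 0.02 m/s and x of plug1 in the frame of tray_in between -0.046 and 0.046 m and y of plug1 in the frame of tray_in between -0.086 and 0.086 m and z of plug1 in the frame of tray_in between -0.006 and 0.008 m and x of plug2 in the frame of tray_in between -0.046 and 0.046 m and y of plug2 in the frame of tray_in between -0.086 and 0.086 m and z of plug2 in the frame of tray_in between -0.006 and 0.008 m and x of plug3 in the frame of tray_in between -0.046 and 0.046 m and y of plug3 in the frame of tray_in between -0.086 and 0.086 m and z of plug3 in the frame of tray_in between -0.006 and 0.008 m); the robot touches nothing.
It fails at once if the lever snaps back (faster than 1.8 rad/s towards rest) (velocity of joint lever below -1.8 rad/s).
It fails at once if a bystander is moved more than 4 cm or knocked over (distance of any of cleaner, pen, solvent, capdish, spool, wrench, tester from where it was at the start of the episode above 0.04 m or angle between any of cleaner, pen, solvent, capdish, spool, wrench, tester's own z axis and vertical above 0.5 rad).
Of plug0, plug1, plug2, plug3 only 3 to 4 are there at a start; the rules pass over those that are not, and their reading is None.
At some moment in a run one of plug0, plug1, plug2, plug3, tray may be knocked a few centimetres aside while the robot is not near it.
It also fails if it takes over 210 s, if anything falls off the work surface, if the arm or the gripper's body presses on something with over 40 N, if the wrist force passes 120 N, or if a joint passes its speed limit or range.

### The arm

A 7-joint arm with a two-finger parallel gripper is mounted at the origin on the work surface. World frame = base frame: x ahead of the robot, y to its left, z up, the work surface at z = 0. Lengths are in m, angles in rad, forces in N, time in s.
With the tool pointing down it reaches from about 0.4 to 0.9 m from the base axis. Payload 5.5 kg.
Tool frame: the origin (TCP) lies midway between the tips of the shut fingers; the grasp point (between the pads) lies 19 mm behind it (manip.grip_depth is the distance from the TCP to the grasp point, in m); z points along the fingers, y is the line along which they close (so a half turn about z gives the same grasp; the last joint's range is limited). The gripper opens to 92 mm and grips with 3 to 60 N. Pads are 19 mm wide; open, the fingers measure 130 mm over their backs; the gripper's body (75 mm by 190 mm) begins 47 mm behind the grasp point.
Start: joints at [1.525, 0.501, -0.427, 1.55, 0.221, 1.138, -0.21], TCP at [0.198, -0.619, 0.227] pointing down, gripper open.
Joint ranges: [-2.88, 2.88], [-0.31, 2.03], [-1.54, 1.56], [0.2, 2.42], [-1.41, 4.55], [0.19, 2.02], [-2.57, 2.57]. Speed limits (rad/s): [2.57, 2.57, 3.14, 3.14, 3.14, 3.14, 3.14].

### API

Orientations are given as a unit quaternion [x, y, z, w].
In Python, from bench import manip, effector, viewer gives the robot as it stands. Calls block until the motion is done:
- manip.move_pose(position, orientation): joint-space move of the TCP to a pose.
- manip.servo_line(position, ori=None, vel=0.15): straight line of the TCP; ori=None keeps the orientation; vel is the mean speed in m/s.
- manip.movej(angles): joint-space move.
- effector.open_jaws() and effector.close(f_grip=None): open the fingers fully, or close them until they stop; f_grip is the grip in N (None keeps the last).
- manip.sleep(seconds).
- manip.solve_ik(position, orientation): joint angles nearest the present ones, or None.
- viewer.get_image(name): name is "scene" or "top" or "wrist"; returns the picture (480x640x3 uint8, red, green, blue); there is no depth.
- viewer.get_calibration(name): a dict with "vfov" (degrees; the focal length in pixels is half the picture's height over the tangent of half this angle, whatever the lens; pixels are square), "cx", "cy" (the principal point, pixels), "eye" and "attitude" of the camera in the world. Camera axes: x right, y down, z forward; pixel columns grow to the right and rows downward; lengths in m; the calibration is good to about 2 mm. A picture is of the moment at which its call begins: read the wrist's pose just before it. get_calibration takes no time and is no camera call; for the wrist camera it gives the pose at the moment of the call.
A pose or a line that the arm cannot do raises manip.PlanningError and nothing moves.
- manip.hand_in(): hands the job in; it is judged then, once.
Readings, each from a call of its own:
- manip.current_clock(): time.
- manip.current_q(): joint angles.
- manip.current_joint_velocities(): joint speeds.
- manip.current_tau(): joint torques, N m.
- manip.current_tool_pos(): TCP position.
- manip.current_tcp_rot(): TCP orientation.
- manip.current_force(): force on the tool from outside, world axes, zero at the start.
- manip.current_wrist_torque(): the same for the moment, N m.
- manip.current_finger_gap(): finger opening in m.
- manip.current_gripper_force(): force on a finger pad.
Only numpy, scipy, OpenCV 4.12 (cv2) and the standard library are available. Lean on these libraries where they do the work, as an engineer would, in place of code of your own. Each camera call takes 0.05 s, during which the arm holds its last target. There are 200 camera calls.

## Working session

There is one attempt and no reset: what is moved stays moved. The work goes in short steps, each a Python script; the robot and the scene stay as the last script left them, time stands still between calls to the robot, and variables do not carry over. Pictures are saved under pics/ and viewed, at most 14 in all, crops included, and the job is handed in when it is done.

```bash
ls; mkdir -p pics
python3 - <<'E'
from bench import manip, effector, viewer
import cv2
for n in ["scene","top"]:
    c=viewer.get_calibration(n);print(n,c)
    cv2.imwrite(f"pics/{n}0.png",viewer.get_image(n)[:,:,::-1])
print(viewer.get_calibration("wrist"),manip.current_clock(),manip.current_tcp_rot(),manip.grip_depth)
E
```

```text
pics
scene {'vfov': 45.023590372145264, 'cx': 315.4773363532499, 'cy': 244.88449681683488, 'eye': array([1.03375377, 0.86463902, 1.05923545]), 'attitude': array([ 0.2435323 ,  0.88469086, -0.38148786, -0.1117189 ])}
top {'vfov': 51.48433697434041, 'cx': 318.8853793597148, 'cy': 241.61604524574514, 'eye': array([0.47472069, 0.0329377 , 1.30543368]), 'attitude': array([ 0.71576695, -0.69803507,  0.01608389, -0.0128849 ])}
{'vfov': 59.827072016984474, 'cx': 314.6508060366808, 'cy': 231.91163637968097, 'eye': array([ 0.27701344, -0.59295138,  0.38340526]), 'attitude': array([ 0.79760696, -0.58264636, -0.09214501,  0.12591922])} 0.1 [ 9.88101895e-01  1.53798139e-01 -1.18928834e-04 -8.73216897e-04] 0.0188
```

View pics/top0.png

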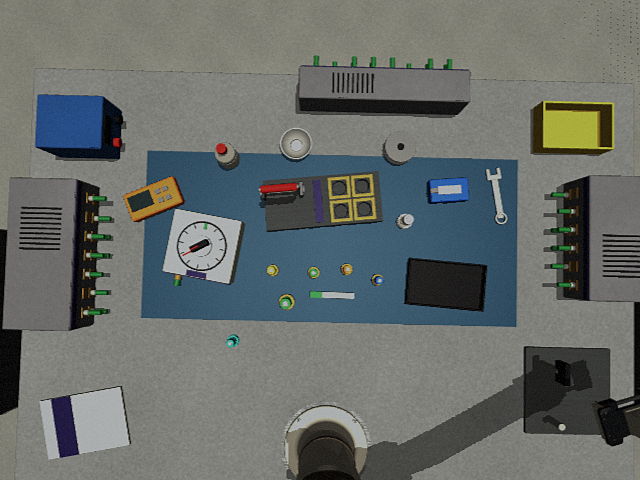

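View pics/scene0.png

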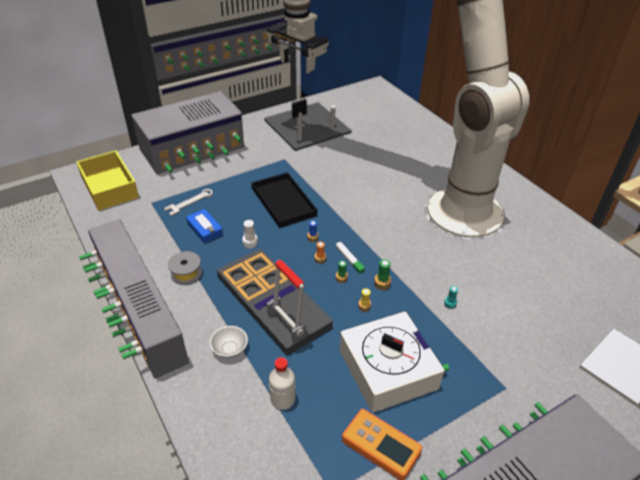

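Top view (robot at the bottom, x up, y left). Plug candidates are yellow (272,270), green (314,272), orange (347,269) and blue (377,280). Lookalikes are the big green (287,301), turquoise (233,341) off the mat and white (405,221). There is also something green beside the meter at (178,280). By the description, plug0 is the small green at (314,272), which I'll check in a crop.

```bash
cat > h.py <<'E'
from bench import manip, effector, viewer
import numpy as np, cv2
from scipy.spatial.transform import Rotation as R
def ray(cal,u,v):
    f=240/np.tan(np.radians(cal["vfov"])/2)
    d=R.from_quat(cal["attitude"]).apply([(u-cal["cx"])/f,(v-cal["cy"])/f,1.]); return np.array(cal["eye"]),d
def at(cal,u,v,z):
    e,d=ray(cal,u,v); return (e+d*(z-e[2])/d[2])
def proj(cal,p):
    f=240/np.tan(np.radians(cal["vfov"])/2)
    q=R.from_quat(cal["attitude"]).inv().apply(np.array(p)-cal["eye"])
    return np.array([cal["cx"]+f*q[0]/q[2],cal["cy"]+f*q[1]/q[2]])
def down(yaw):  # tool z down, tool x at yaw, y (closing line) at yaw-90deg
    return (R.from_euler('z',yaw)*R.from_euler('x',np.pi)).as_quat()
def shot(n,name=None):
    cal=viewer.get_calibration(n); im=viewer.get_image(n)[:,:,::-1].copy()
    if name: cv2.imwrite(f"pics/{name}.png",im)
    return cal,im
E
python3 - <<'E'
from h import *
c=viewer.get_calibration("top")
for n,u,v,z in [("yel",272,268,.05),("grn",314,270,.05),("ora",347,267,.05),("blu",378,279,.05),("BIG",286,299,.06),("x",178,280,.03),("tray",446,285,.02),("dial",203,246,.075),("h0",339,211,.03),("h1",369,210,.03),("h2",334,187,.03),("h3",363,184,.03),("levbar",282,189,.19)]:
    print(n,at(c,u,v,z).round(3))
im=cv2.imread("pics/top0.png")
a=cv2.resize(im[155:325,130:530],(800,340),interpolation=cv2.INTER_CUBIC)
s=cv2.imread("pics/scene0.png")
b=cv2.resize(s[210:340,280:480],(400,260),interpolation=cv2.INTER_CUBIC)
d=cv2.resize(s[310:440,330:530],(400,260),interpolation=cv2.INTER_CUBIC)
cv2.imwrite("pics/crop1.png",np.vstack([a,np.hstack([b,d])]))
E
```

```text
yel [0.457 0.144 0.05 ]
grn [0.454 0.038 0.05 ]
ora [ 0.464 -0.045  0.05 ]
blu [ 0.436 -0.123  0.05 ]
BIG [0.381 0.106 0.06 ]
x [0.42  0.385 0.03 ]
tray [ 0.424 -0.303  0.02 ]
dial [0.507 0.314 0.075]
h0 [ 0.607 -0.022  0.03 ]
h1 [ 0.612 -0.099  0.03 ]
h2 [ 0.669 -0.008  0.03 ]
h3 [ 0.679 -0.082  0.03 ]
levbar [0.637 0.114 0.19 ]
```

View pics/crop1.png

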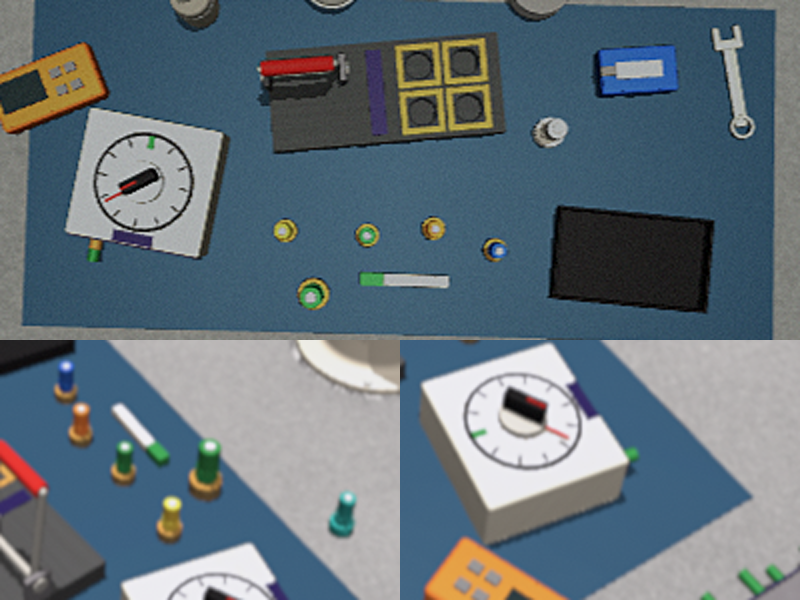

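The crop confirms it: all four plugs stand on the mat. The small green (314,272) is plug0, with the bigger green one beside it as the decoy. Next I'll take close wrist pictures of the meter, head, plugs and tray.

Run:
```python
from h import *
effector.open_jaws()
for n,p in [("tray",(.36,-.30,.30)),("plugs",(.37,.02,.30)),("head",(.56,.0,.32)),("meter",(.42,.31,.30))]:
    try:
        manip.move_pose(p,down(0)); 
    except manip.PlanningError as e: print(n,e); continue
    c,im=shot("wrist","w_"+n); np.save("pics/w_"+n,c,allow_pickle=True)
    print(n,np.round(c["eye"],3),R.from_quat(c["attitude"]).apply([0,0,1]).round(3),R.from_quat(c["attitude"]).apply([1,0,0]).round(3),manip.current_q().round(2),manip.current_clock())
    
ims=[cv2.resize(cv2.imread(f"pics/w_{n}.png"),(400,300),interpolation=cv2.INTER_AREA) for n in ["tray","plugs","head","meter"]]
cv2.imwrite("pics/quad.png",np.vstack([np.hstack(ims[:2]),np.hstack(ims[2:])]))
```

```text
tray [ 0.443 -0.301  0.458] [-0.308 -0.002 -0.951] [-0.001 -1.     0.002] [ 1.2   0.1  -0.6   1.89  0.06  1.17 -0.99] 1.7333
plugs [0.454 0.019 0.458] [-0.307 -0.001 -0.952] [-0.002 -1.     0.002] [ 1.   -0.18 -0.98  2.07 -0.16  1.17 -1.48] 3.0
head [0.643 0.001 0.476] [-0.311 -0.001 -0.951] [ 0.001 -1.     0.   ] [ 0.87  0.49 -1.25  1.65  0.48  1.35 -2.02] 3.8583
meter [0.505 0.309 0.458] [-0.307 -0.002 -0.952] [-0.002 -1.     0.003] [ 0.21  0.34 -1.09  1.77  0.32  1.23 -2.54] 5.1917
```

View pics/quad.png

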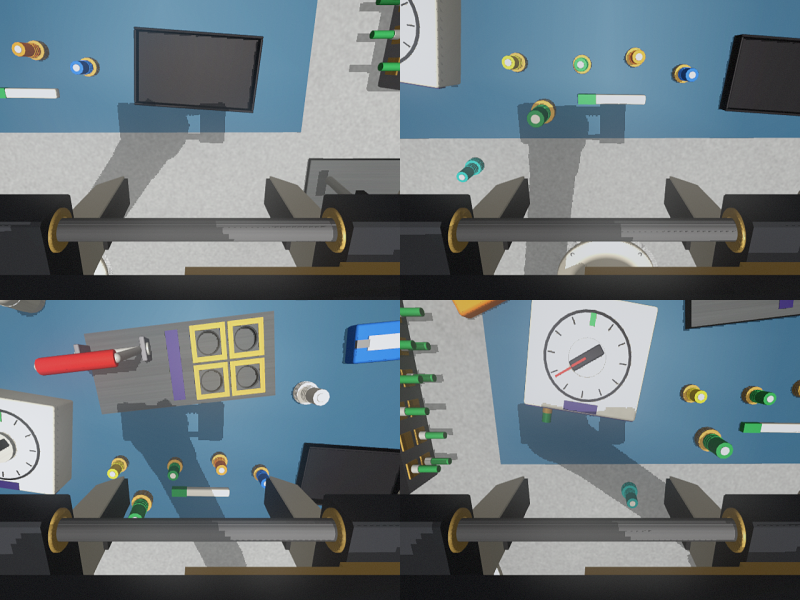

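The quad shows every object cleanly. The knob pointer is about 2 rad anticlockwise from the green mark, and the sockets and plugs are clear. Next I'll measure by model fitting.

```bash
cat >> h.py <<'E'
from scipy.optimize import least_squares, minimize
HUE={"green":(45,75,90,40),"blue":(100,125,150,60),"yellow":(25,34,120,90),"orange":(8,20,130,90)}
def blobs(im,lo,hi,s,v,amin=40):
    h=cv2.cvtColor(im,cv2.COLOR_BGR2HSV); m=cv2.inRange(h,(lo,s,v),(hi,255,255))
    n,l,st,ce=cv2.connectedComponentsWithStats(m)
    return [(l==i,st[i],ce[i]) for i in range(1,n) if st[i][4]>=amin]
def hullfit(cal,mask,x0,z0,z1,r):
    "xy of an upright cylinder whose silhouette's centroid matches the mask's hull"
    def cen(h): 
        M=cv2.moments(h); return np.array([M["m10"],M["m01"]])/M["m00"],M["m00"]
    ys,xs=np.nonzero(mask); h=cv2.convexHull(np.c_[xs,ys].astype(np.float32)); c,a=cen(h)
    t=np.linspace(0,2*np.pi,40)
    def model(p):
        pts=[proj(cal,[p[0]+r*np.cos(q),p[1]+r*np.sin(q),z]) for z in (z0,z1) for q in t]
        return cen(cv2.convexHull(np.array(pts,np.float32)))
    s=least_squares(lambda p:(model(p)[0]-c),x0[:2],diff_step=1e-3)
    return s.x,a/model(s.x)[1],np.abs(s.fun).max()
E
python3 - <<'E'
from h import *
for n in ["tray","plugs","head","meter"]:
    c=np.load(f"pics/w_{n}.npy",allow_pickle=True).item(); im=cv2.imread(f"pics/w_{n}.png")
    print("==",n)
    for k,h in HUE.items():
        for m,st,ce in blobs(im[:385],*h):
            if st[4]>2500: continue
            w=at(c,*ce,.036); m2=m
            if st[1]+st[3]>384 or st[0]<2: continue
            try: x,r,e=hullfit(c,m,w,.016,.056,.010)
            except Exception as ex: print(ex);continue
            print(k,ce.round(),st[4],x.round(4),"ratio",round(r,2),round(e,2))
E
```

```text
== tray
green [620.   3.] 301 [ 0.5226 -0.5762] ratio 0.22 0.0
green [611.  55.] 495 [ 0.4801 -0.5778] ratio 0.44 0.0
green [623. 107.] 469 [ 0.4339 -0.5985] ratio 0.44 0.0
blue [130. 107.] 381 [ 0.4338 -0.1238] ratio 0.9 0.0
orange [50. 79.] 237 [ 0.4588 -0.0473] ratio 0.74 0.0
orange [ 85. 353.] 165 [ 0.1575 -0.0334] ratio 0.37 0.0
orange [542. 347.] 95 [ 0.1638 -0.5671] ratio 0.21 0.0
== plugs
green [290. 103.] 276 [0.449 0.042] ratio 0.94 0.0
green [298. 158.] 455 [0.3963 0.0347] ratio 0.99 0.0
green [232. 176.] 155 [0.3753 0.1057] ratio 0.88 0.0
green [217. 189.] 426 [0.3643 0.1186] ratio 1.12 0.0
blue [460. 118.] 483 [ 0.4337 -0.1236] ratio 0.92 0.0
yellow [372.  80.] 57 [ 0.4682 -0.0357] ratio 0.18 0.0
yellow [378.  90.] 118 [ 0.4599 -0.0433] ratio 0.46 0.0
yellow [178.  99.] 345 [0.4522 0.1482] ratio 0.94 0.0
orange [369.  94.] 165 [ 0.4577 -0.035 ] ratio 0.6 0.0
orange [444. 123.] 81 [ 0.4302 -0.1079] ratio 0.21 0.0
orange [242. 184.] 126 [0.3703 0.0942] ratio 0.38 0.0
orange [ 89. 346.] 116 [0.1782 0.2814] ratio 0.23 0.0
orange [546. 357.] 118 [ 0.161  -0.2524] ratio 0.29 0
[... 989 characters left out ...]
.33 0.0
green [561. 203.] 520 [0.3993 0.0532] ratio 0.65 0.0
green [ 55. 216.] 306 [0.3872 0.5791] ratio 0.37 0.0
green [507. 232.] 1037 [0.3669 0.1029] ratio 1.84 0.0
green [ 63. 258.] 283 [0.3408 0.5783] ratio 0.36 0.0
green [ 45. 270.] 360 [0.3267 0.6004] ratio 0.48 0.0
yellow [470. 142.] 47 [0.461  0.1548] ratio 0.09 0.0
yellow [480. 154.] 224 [0.4499 0.1427] ratio 0.47 0.0
orange [125.  12.] 894 [0.5793 0.4844] ratio 1.49 0.0
orange [457. 154.] 75 [0.4514 0.1652] ratio 0.22 0.0
orange [557. 157.] 84 [0.4478 0.0639] ratio 0.16 0.0
orange [ 25. 219.] 54 [0.3843 0.6105] ratio 0.08 0.0
orange [485. 227.] 139 [0.3766 0.1249] ratio 0.65 0.0
orange [544. 352.] 97 [0.2175 0.0395] ratio 0.23 0.0
```

Run:
```python
import cv2,numpy as np
a=cv2.imread("pics/w_plugs.png")[60:220,120:520]
b=cv2.imread("pics/w_head.png")[0:160,120:520]
cv2.imwrite("pics/z1.png",np.vstack([cv2.resize(a,(740,296),interpolation=cv2.INTER_NEAREST),cv2.resize(b,(740,296),interpolation=cv2.INTER_NEAREST)]))
```

```text
(no output)
```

View pics/z1.png

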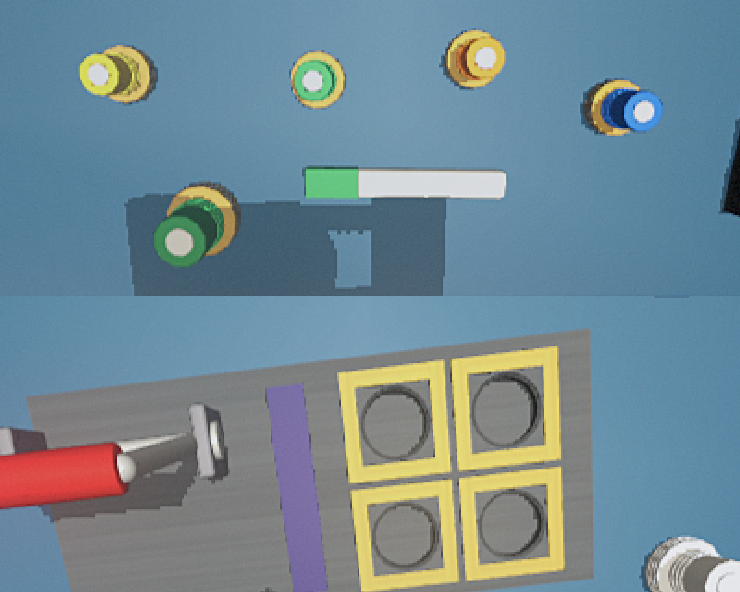

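The crop shows white tops marking each plug's axis, and the frames and holes are clear. Now I'll compute tops, frames, meter and tray.

```bash
cat >> h.py <<'E'
def whitetop(cal,im,xy,z=.056,win=14):
    "xy of a plug axis from its white top disc, near an expected xy"
    u,v=proj(cal,[*xy,z]).round().astype(int); h=cv2.cvtColor(im,cv2.COLOR_BGR2HSV)
    m=cv2.inRange(h,(0,0,150),(180,70,255)); k=np.zeros_like(m); cv2.circle(k,(int(u),int(v)),win,255,-1); m&=k
    n,l,st,ce=cv2.connectedComponentsWithStats(m)
    if n<2: return None,0
    i=1+np.argmax(st[1:,4]); return at(cal,*ce[i],z)[:2],st[i][4]
E
python3 - <<'E'
from h import *
L=lambda n:(np.load(f"pics/w_{n}.npy",allow_pickle=True).item(),cv2.imread(f"pics/w_{n}.png"))
c,im=L("plugs")
for k,p in dict(green=(.449,.042),blue=(.4337,-.1236),yellow=(.4522,.148),orange=(.4599,-.0433)).items(): print(k,whitetop(c,im,p))
c,im=L("head")
h=cv2.cvtColor(im,cv2.COLOR_BGR2HSV);m=cv2.inRange(h,(20,60,120),(35,255,255)); m[170:]=0;m[:,:280]=0;m[:,440:]=0
m=cv2.morphologyEx(m,cv2.MORPH_CLOSE,np.ones((3,3)))
cs,_=cv2.findContours(m,cv2.RETR_EXTERNAL,cv2.CHAIN_APPROX_NONE); P=[]
for k in cs:
    if cv2.contourArea(k)<1000: continue
    r=cv2.minAreaRect(k); P.append(at(c,*r[0],.03)[:2]); print(np.round(r[0],1),np.round(r[1]),P[-1].round(4))
P=np.array(P); M=np.array([(-.03,-.105),(-.03,-.045),(.03,-.105),(.03,-.045)])
def res(q):
    T=M@np.array([[np.cos(q[2]),np.sin(q[2])],[-np.sin(q[2]),np.cos(q[2])]])+q[:2]
    d=np.linalg.norm(T[:,None]-P[None],axis=2); return d.min(1)
s=least_squares(res,[.63,.03,.1]); q=s.x
print("head",q.round(4),s.fun.round(4)); 
T=M@np.array([[np.cos(q[2]),np.sin(q[2])],[-np.sin(q[2]),np.cos(q[2])]])+q[:2];print("holes",T.round(4))
m=blobs(im[:385],0,5,150,80,300)+blobs(im[:385],174,180,150,80,300); print("red",[(b[1],at(c,*b[2],.191).round(4)) for b in m])
c,im=L("meter")
g=[b for b in blobs(im,45,75,90,40,80) if abs(b[2][0]-309)<15 and abs(b[2][1]-30)<15][0]; gm=at(c,*g[2],.071)
gray=cv2.cvtColor(im,cv2.COLOR_BGR2GRAY)
h=cv2.cvtColor(im,cv2.COLOR_BGR2HSV); w=cv2.inRange(h,(0,0,140),(180,45,255)); n,l,st,ce=cv2.connectedComponentsWithStats(w)
d=(gray<70).astype(np.uint8); d[:10]=0;d[160:]=0;d[:,:200]=0;d[:,390:]=0
n,l,st,ce=cv2.connectedComponentsWithStats(d); i=1+np.argmax(st[1:,2]*st[1:,3]); print("ring",st[i])
ys,xs=np.nonzero(l==i); e=cv2.fitEllipse(cv2.convexHull(np.c_[xs,ys].astype(np.float32))); cc=at(c,*e[0],.071); print("ellipse",e,cc.round(4))
rd=blobs(im[:200],0,8,110,80,20)+blobs(im[:200],172,180,110,80,20); print([(b[1],b[2].round(1)) for b in rd])
mk=np.arctan2(*(gm-cc)[[1,0]]); print("mark",gm.round(4),np.linalg.norm(gm-cc),mk)
for b in rd:
    ys,xs=np.nonzero(b[0]); pts=np.array([at(c,x,y,.083)[:2] for x,y in zip(xs,ys)]); dd=pts-cc[:2]; f=dd[np.argmax(np.hypot(*dd.T))]
    print("ptr",np.hypot(*f),np.arctan2(f[1],f[0])-mk, "centroid",np.arctan2(dd.mean(0)[1],dd.mean(0)[0])-mk)
c,im=L("tray"); gray=cv2.cvtColor(im,cv2.COLOR_BGR2GRAY); d=(gray<75).astype(np.uint8); d[200:]=0
n,l,st,ce=cv2.connectedComponentsWithStats(d)
for i in range(1,n):
    if st[i][4]>5000:
        ys,xs=np.nonzero(l==i); r=cv2.minAreaRect(np.c_[xs,ys].astype(np.float32)); b=cv2.boxPoints(r); W=np.array([at(c,*p,.025)[:2] for p in b]); print("tray",r,at(c,*r[0],.025).round(4),W.round(3).tolist(),np.linalg.norm(W-np.roll(W,1,0),axis=1))
E
```

```text
green (array([0.44876997, 0.04265496]), np.int32(106))
blue (array([ 0.43371611, -0.12366934]), np.int32(101))
yellow (array([0.45201129, 0.14900965]), np.int32(107))
orange (array([ 0.45955862, -0.04299138]), np.int32(107))
[396.7 122.4] [58. 56.] [ 0.6166 -0.0848]
[336.7  96.6] [121.  58.] [ 0.6419 -0.0221]
[393.9  60.3] [64. 59.] [ 0.6763 -0.0783]
head [0.6373 0.0229 0.0914] [0.0006 0.0305 0.0008 0.0295]
holes [[ 0.6171 -0.0844]
 [ 0.6116 -0.0246]
 [ 0.6768 -0.0789]
 [ 0.6713 -0.0192]]
red [(array([  56,   79,  133,   40, 2731], dtype=int32), array([0.641 , 0.1226, 0.191 ])), (array([ 61, 108,  72,  12, 357], dtype=int32), array([0.6313, 0.1472, 0.191 ]))]
ring [345  34   6   6   6]Traceback (most recent call last):
  File "<stdin>", line 26, in <module>
cv2.error: OpenCV(4.12.0) /io/opencv/modules/imgproc/src/shapedescr.cpp:361: error: (-201:Incorrect size of input array) There should be at least 5 points to fit the ellipse in function 'fitEllipseNoDirect'
```

Run:
```python
from h import *
L=lambda n:(np.load(f"pics/w_{n}.npy",allow_pickle=True).item(),cv2.imread(f"pics/w_{n}.png"))
c,im=L("meter")
gm=at(c,309,30,.071)
g=[b for b in blobs(im,45,75,90,40,80) if abs(b[2][0]-309)<15 and abs(b[2][1]-30)<15][0]; gm=at(c,*g[2],.071)
gray=cv2.cvtColor(im,cv2.COLOR_BGR2GRAY)
d=(gray<120).astype(np.uint8); d[165:]=0
n,l,st,ce=cv2.connectedComponentsWithStats(d)
i=[i for i in range(1,n) if 120<st[i][2]<170 and 110<st[i][3]<170]; print("ring",[st[j] for j in i])
ys,xs=np.nonzero(l==i[0]); e=cv2.fitEllipse(cv2.convexHull(np.c_[xs,ys].astype(np.float32))); cc=at(c,*e[0],.071); print("ellipse",e,cc.round(4))
rd=blobs(im[:200],0,8,110,80,20)+blobs(im[:200],172,180,110,80,20); print([(b[1],b[2].round(1)) for b in rd])
mk=np.arctan2(*(gm-cc)[[1,0]]); print("mark",gm.round(4),np.linalg.norm(gm-cc),mk)
for b in rd:
    ys,xs=np.nonzero(b[0]); pts=np.array([at(c,x,y,.083)[:2] for x,y in zip(xs,ys)]); dd=pts-cc[:2]; f=dd[np.argmax(np.hypot(*dd.T))]
    print("ptr",np.hypot(*f),np.arctan2(f[1],f[0])-mk, "centroid",np.arctan2(dd.mean(0)[1],dd.mean(0)[0])-mk)
# bar: dark blob at z ~.1075
d=(gray<50).astype(np.uint8); d[165:]=0;d[:,:255]=0;d[:,345:]=0;d[:60]=0;d[120:]=0
ys,xs=np.nonzero(d); r=cv2.minAreaRect(np.c_[xs,ys].astype(np.float32)); print("bar",r,at(c,*r[0],.1075))
c,im=L("tray"); gray=cv2.cvtColor(im,cv2.COLOR_BGR2GRAY); d=(gray<75).astype(np.uint8); d[200:]=0
n,l,st,ce=cv2.connectedComponentsWithStats(d)
for i in range(1,n):
    if st[i][4]>5000:
        ys,xs=np.nonzero(l==i); r=cv2.minAreaRect(np.c_[xs,ys].astype(np.float32)); b=cv2.boxPoints(r); W=np.array([at(c,*p,.025)[:2] for p in b]); print("tray",at(c,*r[0],.025).round(4),W.round(3).tolist(),np.linalg.norm(W-np.roll(W,1,0),axis=1))
cv2.imwrite("pics/z2.png",cv2.resize(im[20:200,200:440],(720,540),interpolation=cv2.INTER_NEAREST))
_,im=L("meter");cv2.imwrite("pics/z3.png",cv2.resize(im[0:200,190:430],(720,600),interpolation=cv2.INTER_NEAREST))
```

```text
ring [array([ 230,   15,  140,  148, 1606], dtype=int32)]
ellipse ((299.5104064941406, 88.59866333007812), (139.71115112304688, 147.6018524169922), 174.9110565185547) [0.5119 0.3213 0.071 ]
[(array([274,  92,  24,  15, 102], dtype=int32), array([285.1,  99. ])), (array([249, 107,  25,  16,  68], dtype=int32), array([260.9, 114.5]))]
mark [0.5585 0.3131 0.071 ] 0.047307596081126134 -0.17410941129498747
ptr 0.026049220410789446 2.327887160058733 centroid 2.3679416667481763
ptr 0.05187257814836803 2.306355682156373 centroid 2.3140609427236654
bar ((0.0, 0.0), (0.0, 0.0), 0.0) [0.57424717 0.54300132 0.1075    ]
```

View pics/z3.png

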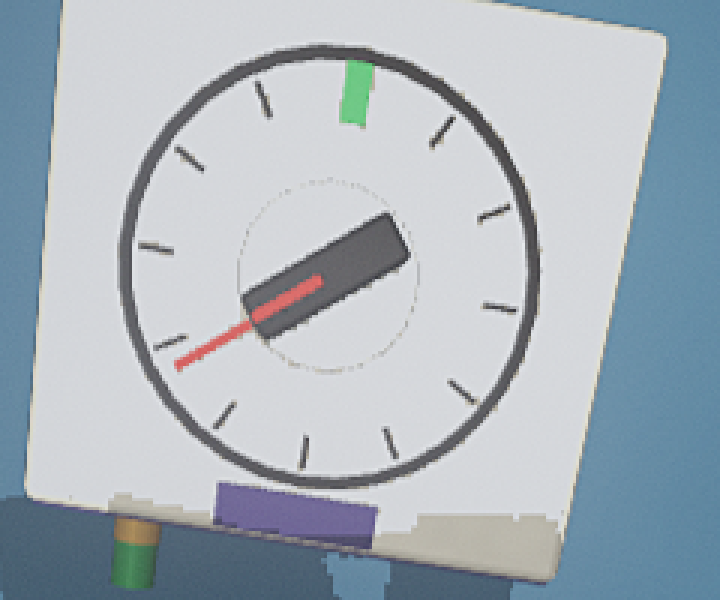

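The crop shows the pointer at lower left, about 2.31 rad anticlockwise of the green mark, with the bar centred at crop (327,275). Next I'll check IK for the turn and re-measure the tray.

Run:
```python
from h import *
L=lambda n:(np.load(f"pics/w_{n}.npy",allow_pickle=True).item(),cv2.imread(f"pics/w_{n}.png"))
c,im=L("meter")
print("barc",at(c,299,91.7,.1075).round(4),"discc",at(c,190+329/3,275/3,.0815).round(4))
for a,b in [((243,297),(391,213)),((265,340),(410,256))]:
    p,q=[at(c,190+u/3,v/3,.1075) for u,v in (a,b)]; d=p-q; print(np.arctan2(d[1],d[0]),np.linalg.norm(d))
q=None
P=np.array([.510,.320,.086])
for y in np.linspace(-1.005,-3.315,6):
    s=manip.solve_ik(P,down(y)); print(round(y,2),None if s is None else s.round(2))
c,im=L("tray"); 
hv=cv2.cvtColor(im,cv2.COLOR_BGR2HSV); print(hv[100,320],hv[50,320],hv[20,320],hv[100,420],hv[190,250])
d=((hv[:,:,1]<90)&(hv[:,:,2]<100)).astype(np.uint8); d[185:]=0; d[:,450:]=0
n,l,st,ce=cv2.connectedComponentsWithStats(d); i=1+np.argmax(st[1:,4]); print(st[i])
ys,xs=np.nonzero(l==i); r=cv2.minAreaRect(np.c_[xs,ys].astype(np.float32)); W=np.array([at(c,*p,.025)[:2] for p in cv2.boxPoints(r)]); print("tray",r,at(c,*r[0],.025).round(4),W.round(3).tolist(),np.linalg.norm(W-np.roll(W,1,0),axis=1))
```

```text
barc [0.5089 0.3206 0.1075] discc [0.5092 0.3209 0.0815]
2.0574129177440423 0.04459306193008722
2.071134548719275 0.044348309828729636
-1.0 [-1.36  0.89  1.13  1.82 -0.92  1.07 -2.45]
-1.47 [ 0.23  1.02 -1.31  1.76  1.06  1.25  1.87]
-1.93 [ 0.23  1.02 -1.31  1.76  1.06  1.25  1.41]
-2.39 [ 0.23  1.02 -1.31  1.76  1.06  1.25  0.95]
-2.85 [ 0.23  1.02 -1.31  1.76  1.06  1.25  0.49]
-3.32 [ 0.25  1.08 -1.37  1.76  1.11  1.31 -0.01]
[30  3 88] [103 108 137] [102 100 176] [102 102 172] [103 104 118]
[  214    43   208   138 23960]
tray ((312.9459533691406, 112.220947265625), (207.54214477539062, 124.1014633178711), 4.289153099060059) [ 0.4287 -0.2999  0.025 ] [[0.375, -0.188], [0.492, -0.206], [0.479, -0.404], [0.358, -0.403]] [0.21642089 0.11898949 0.19823139 0.12031066]
```

Run:
```python
from h import *
C=np.array([.509,.3207])
s=manip.solve_ik([*C,.20],down(-1.6)); print(s.round(2)); s[6]+=1.6-1.075; manip.movej(s)
p=manip.current_tool_pos(); r=R.from_quat(manip.current_tcp_rot()); print(p.round(4),r.apply([1,0,0]).round(3))
manip.servo_line([*C,.086],down(-1.075),vel=.12)
print(manip.current_q().round(2),manip.current_force().round(1))
effector.close(10); print(manip.current_finger_gap(),manip.current_force().round(1))
q=manip.current_q(); 
for f in np.linspace(0,1,7)[1:]:
    t=q.copy(); t[6]-=2.22*f; manip.movej(t)
print(manip.current_force().round(1),manip.current_wrist_torque().round(2),R.from_quat(manip.current_tcp_rot()).apply([1,0,0]).round(3))
effector.open_jaws()
manip.servo_line([*C,.25],vel=.2)
manip.move_pose([.43,.31,.25],down(-np.pi+.2)) if manip.solve_ik([.43,.31,.25],down(-np.pi+.2)) is not None else None
s=manip.current_q();print(s.round(2)); c,im=shot("top","t1"); cv2.imwrite("pics/t1c.png",cv2.resize(im[195:295,150:260],(660,600),interpolation=cv2.INTER_CUBIC))
c,im=shot("wrist","w1"); print(c["eye"],manip.current_clock())
```

```text
[ 0.24  0.8  -1.3   1.69  0.8   1.3   1.89]
[0.509  0.3207 0.2001] [ 0.476 -0.88   0.   ]
[ 0.18  0.91 -1.18  1.77  0.94  1.14  2.33] [ 0.1  0.8 -0.4]
0.013645801459104715 [ 1.6  1.  -1.4]
[-5.9  1.2  0.9] [ 0.36  1.   -0.01] [-0.989  0.148  0.001]
[ 0.36  0.72 -1.5   1.81  0.74  1.35  0.45]
[0.34821376 0.29346397 0.40668571] 16.9917
```

View pics/w1.png

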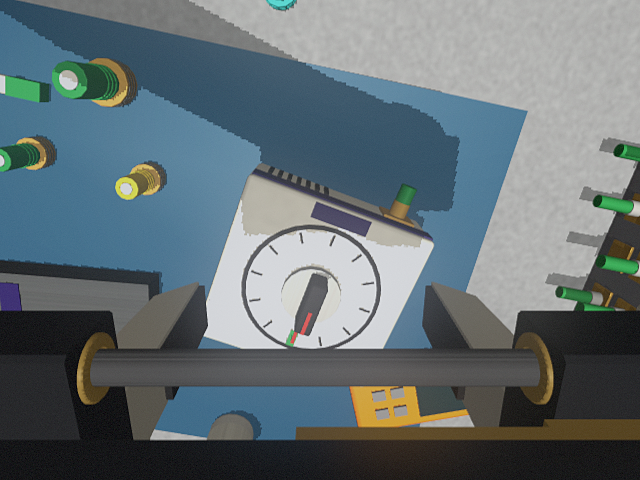

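The pointer overlaps the green mark around (292,338). I'll measure it precisely from the earlier viewpoint.

Run:
```python
from h import *
manip.movej([.21,.34,-1.09,1.77,.32,1.23,-2.54])
c,im=shot("wrist","w2"); C=np.array([.509,.3207])
for nm,bl,z in [("green",blobs(im[:200],45,75,90,40,15),.071),("red",blobs(im[:200],0,8,110,80,10)+blobs(im[:200],172,180,110,80,10),.083)]:
    for b in bl:
        w=at(c,*b[2],z)[:2]-C
        if np.hypot(*w)>.065: continue
        print(nm,b[1],np.hypot(*w).round(4),"ang",np.arctan2(w[1],w[0]).round(3))
cv2.imwrite("pics/z4.png",cv2.resize(im[0:130,220:380],(800,650))[:600])
```

```text
green [301  19  10  22 105] 0.0519 ang -0.163
red [299  27   7  33  98] 0.0381 ang -0.139
red [293  62   7  29 108] 0.0126 ang 0.001
```

View pics/z4.png

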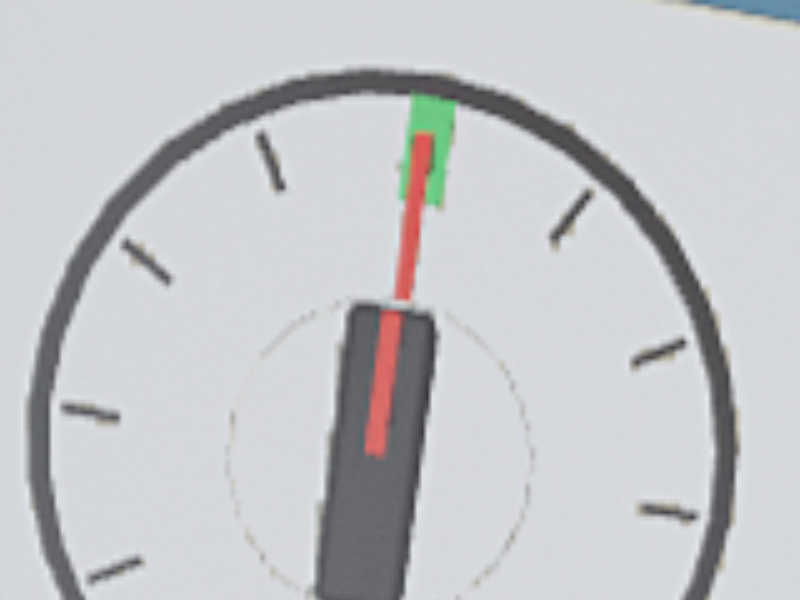

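The pointer stands on the mark, about 0.02 rad left of its centre, so the knob is done. Next come re-measuring from the grasp yaw, the big green plug's height for clearance, and IK.

```bash
cat >> h.py <<'E'
YAW=-0.869
TX=np.array([np.cos(YAW),np.sin(YAW)])
PL=dict(blue=(.4337,-.1236),orange=(.4596,-.043),green=(.4488,.0425),yellow=(.452,.149))
def look(xy,name=None,z=.25,off=.09):
    manip.move_pose([*(np.array(xy)-off*TX),z],down(YAW)); return shot("wrist",name)
E
python3 - <<'E'
from h import *
c=np.load("pics/w_plugs.npy",allow_pickle=True).item()
base=at(c,120+201/1.85,60+222/1.85,.022); 
for z in (.06,.07,.08,.09): print(z,at(c,216.5,191,z)[:2].round(4),base[:2].round(4))
T=np.array([[.6171,-.0844],[.6116,-.0246],[.6768,-.0789],[.6713,-.0192]])
for p in list(PL.values())+list(T): 
    for z in (.025,.25): s=manip.solve_ik([*p,z],down(YAW)); print(p,z,None if s is None else s.round(2))
E
```

```text
0.06 [0.3674 0.1139] [0.371  0.1093]
0.07 [0.3696 0.1115] [0.371  0.1093]
0.08 [0.3718 0.1091] [0.371  0.1093]
0.09 [0.3739 0.1068] [0.371  0.1093]
(0.4337, -0.1236) 0.025 [ 0.58  0.49 -0.43  2.17  0.38  0.55 -2.57]
(0.4337, -0.1236) 0.25 [ 1.13  0.18 -0.99  1.99  0.17  1.06 -2.38]
(0.4596, -0.043) 0.025 [ 0.02  0.47  0.01  2.16 -0.01  0.52 -2.39]
(0.4596, -0.043) 0.25 [ 0.63  0.15 -0.65  1.97  0.1   1.06 -2.5 ]
(0.4488, 0.0425) 0.025 [-0.36  0.47  0.24  2.19 -0.22  0.51 -2.39]
(0.4488, 0.0425) 0.25 [-0.38  0.08  0.24  2.02 -0.02  1.04 -2.57]
(0.452, 0.149) 0.025 [-0.71  0.52  0.41  2.13 -0.38  0.56 -2.47]
(0.452, 0.149) 0.25 [-1.36  0.24  1.14  1.98 -0.25  1.07 -2.55]
[ 0.6171 -0.0844] 0.025 [ 0.14  0.67 -0.06  1.76  0.06  0.72 -2.4 ]
[ 0.6171 -0.0844] 0.25 [ 0.41  0.43 -0.43  1.6   0.19  1.15 -2.5 ]
[ 0.6116 -0.0246] 0.025 [-0.05  0.65  0.06  1.79 -0.05  0.7  -2.4 ]
[ 0.6116 -0.0246] 0.25 [ 0.2   0.39 -0.26  1.63  0.11  1.13 -2.53]
[ 0.6768 -0.0789] 0.025 [ 0.12  0.75 -0.06  1.59  0.06  0.8  -2.41]
[ 0.6768 -0.0789] 0.25 [ 0.36  0.54 -0.43  1.44  0.23  1.21 -2.53]
[ 0.6713 -0.0192] 0.025 [ 0.03  0.73 -0.05  1.62  0.05  0.79 -2.49]
[ 0.6713 -0.0192] 0.25 [ 0.14  0.5  -0.21  1.47  0.11  1.19 -2.53]
```

```bash
sed -i 's/^YAW=.*/YAW=2.273/' h.py
cat >> h.py <<'E'
GZ=.027
def nearest_home(): pass
def pick(xy,zb,name=None,top=.056):
    "look, regrasp-measure, grasp a plug whose foot is at height zb"
    c,im=look(xy,name); m,a=whitetop(c,im,xy,zb+top,22)
    print("measured",None if m is None else m.round(4),a,"expected",np.round(xy,4))
    assert m is not None and 50<a<600 and np.linalg.norm(m-xy)<.03
    manip.servo_line([*m,zb+.13],down(YAW),vel=.3); manip.servo_line([*m,zb+GZ],vel=.12)
    effector.close(20); g=manip.current_finger_gap(); print("gap",round(g,4)); assert .015<g<.026
    manip.servo_line([*m,zb+.16],vel=.2); return m
def place(xy,zb,via=None):
    if via is not None: manip.servo_line([*via,.19],vel=.35)
    manip.servo_line([*xy,.19],vel=.35); f0=manip.current_force()
    manip.servo_line([*xy,zb+GZ+.016],vel=.2)
    ok=True
    for d in (.012,.009,.006,.003,.001):
        manip.servo_line([*xy,zb+GZ+d],vel=.04); f=manip.current_force()-f0
        if f[2]>10: ok=False; break
    print("place",ok,d,f.round(1),"gap",round(manip.current_finger_gap(),4),"t",round(manip.current_clock(),1))
    return ok
def release():
    effector.open_jaws(); p=manip.current_tool_pos(); manip.servo_line([p[0],p[1],p[2]+.12],vel=.25)
E
python3 - <<'E'
from h import *
for p in list(PL.values())+[(.644,-.052),(.6713,-.0192),(.6768,-.0789)]:
    for z in (.027,.25): s=manip.solve_ik([*(np.array(p)-(.09*TX if z>.1 else 0)),z],down(YAW)); print(z,None if s is None else s.round(2))
c,im=look((.644,-.052),"w3",z=.28); np.save("pics/w3",c,allow_pickle=True)
T=np.array([[.6171,-.0844],[.6116,-.0246],[.6768,-.0789],[.6713,-.0192]])
for t in T: print("proj",proj(c,[*t,.03]).round(1))
c2,im2=look(PL["blue"],"w4")
print("blue",whitetop(c2,im2,PL["blue"]))
cv2.imwrite("pics/z5.png",np.hstack([cv2.resize(im,(400,300)),cv2.resize(im2,(400,300))]))
E
```

```text
0.027 [ 1.16  0.86 -1.2   2.15  1.06  0.94  0.01]
0.25 [ 1.35  0.67 -1.46  1.81  0.7   1.31  0.42]
0.027 [ 0.97  0.88 -1.2   2.13  1.07  0.96 -0.17]
0.25 [ 1.19  0.7  -1.48  1.81  0.72  1.33  0.23]
0.027 [ 0.79  0.87 -1.21  2.15  1.07  0.95 -0.36]
0.25 [ 1.08  0.67 -1.51  1.86  0.7   1.31  0.07]
0.027 [ 0.54  0.9  -1.2   2.1   1.07  0.98 -0.57]
0.25 [ 0.85  0.7  -1.51  1.84  0.72  1.33 -0.15]
0.027 [ 0.77  1.08 -1.17  1.67  1.08  1.17  0.01]
0.25 [ 0.81  0.95 -1.34  1.33  0.91  1.53  0.28]
0.027 [ 0.69  1.11 -1.17  1.6   1.08  1.2  -0.01]
0.25 [ 0.72  0.97 -1.32  1.26  0.93  1.55  0.25]
0.027 [ 0.76  1.11 -1.16  1.57  1.08  1.2   0.09]
0.25 [ 0.77  0.99 -1.31  1.21  0.94  1.57  0.35]
proj [269.9  99.4]
proj [306.5  41.8]
proj [322.3 137.1]
proj [360.   82.7]
blue (array([ 0.43385996, -0.12333944]), np.int32(144))
```

View pics/z5.png

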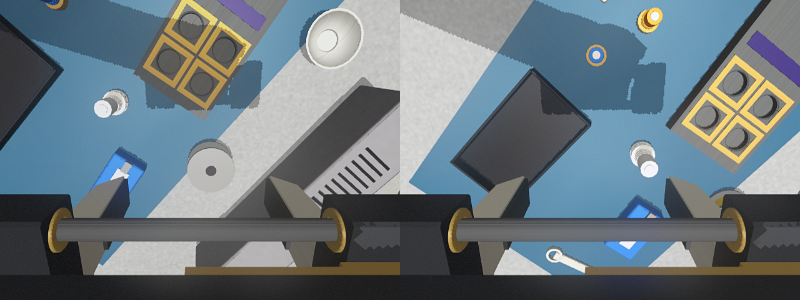

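The left half shows all four sockets near the predictions. The right half shows the blue plug at full-res (313,88), matching the first measurement to within 0.5 mm. I'll refine the sockets, then place the first plug.

```bash
cat > s.py <<'E'
from h import *
c=np.load("pics/w3.npy",allow_pickle=True).item(); im=cv2.imread("pics/w3.png")
h=cv2.cvtColor(im,cv2.COLOR_BGR2HSV); m=cv2.inRange(h,(18,90,45),(36,255,255)); m[200:]=0
m=cv2.morphologyEx(m,cv2.MORPH_CLOSE,np.ones((3,3)))
cs,hi=cv2.findContours(m,cv2.RETR_CCOMP,cv2.CHAIN_APPROX_NONE); P=[]
for k,x in zip(cs,hi[0]):
    if x[3]>=0 and cv2.contourArea(k)>500: r=cv2.minAreaRect(k); P.append(at(c,*r[0],.03)[:2]); print(np.round(r[0]),np.round(r[1]),P[-1].round(4))
P=np.array(P); M=np.array([(-.03,-.105),(-.03,-.045),(.03,-.105),(.03,-.045)])
TT=lambda q:M@R.from_euler('z',q[2]).as_matrix()[:2,:2].T+q[:2]
s=least_squares(lambda q:np.linalg.norm(TT(q)[:,None]-P[None],axis=2).min(0),[.6373,.0229,.0914])
print(s.x.round(4),s.fun.round(4)); print(TT(s.x).round(4)); np.save("holes",TT(s.x)); np.save("head",s.x)
E
python3 s.py
python3 - <<'E'
from h import *
H=np.load("holes.npy")
pick(PL["blue"],0)
if place(H[2],.018): release()
c,im=look(H[2],"w5"); print("seated",whitetop(c,im,H[2],.074))
E
```

```text
[322. 135.] [44. 44.] [ 0.6754 -0.0773]
[269.  98.] [46. 46.] [ 0.6155 -0.0837]
[359.  79.] [46. 48.] [ 0.6685 -0.0176]
[304.  39.] [50. 49.] [ 0.6089 -0.0242]
[0.6338 0.0238 0.1106] [0.0002 0.0001 0.0001 0.0001]
[[ 0.6155 -0.0838]
 [ 0.6089 -0.0242]
 [ 0.6752 -0.0772]
 [ 0.6686 -0.0176]]
measured [ 0.4338 -0.1235] 138 expected [ 0.4337 -0.1236]
gap 0.0197
place True 0.001 [0.1 1.4 0.1] gap 0.0191 t 29.8
seated (array([ 0.67458853, -0.07721041]), np.int32(159))
```

Run:
```python
from h import *
H=np.load("holes.npy")
for k,i in (("green",3),("orange",0),("yellow",1)):
    print(k)
    if k=="yellow": c,im=look((.46,.14)); 
    pick(PL[k],0)
    if not place(H[i],.018,via=(.52,.02) if k=="yellow" else None): break
    release()
c,im=look(H.mean(0),"w6",z=.28)
for h in H: m,a=whitetop(c,im,h,.074); print(a,m if m is None else (m-h).round(4))
print(manip.current_clock(),manip.current_force().round(1))
cv2.imwrite("pics/z6.png",cv2.resize(im[0:240,160:480],(800,600)))
```

```text
green
measured [0.4491 0.0427] 147 expected [0.4488 0.0425]
gap 0.0196
place True 0.001 [0.2 0.3 0.2] gap 0.0195 t 39.7
orange
measured [ 0.4595 -0.0428] 132 expected [ 0.4596 -0.043 ]
gap 0.0194
place True 0.001 [ 0.9 -0.3 -0.6] gap 0.0193 t 48.7
yellow
measured [0.4521 0.149 ] 132 expected [0.452 0.149]
gap 0.0194
place True 0.001 [0.7 0.5 0.2] gap 0.0195 t 58.4
120 [-0.0005 -0.0003]
144 [-0.0006 -0.0001]
119 [-0.0005 -0.0002]
143 [-0.0006 -0.    ]
61.0083 [-0.7  0.2 -0.2]
```

View pics/z6.png

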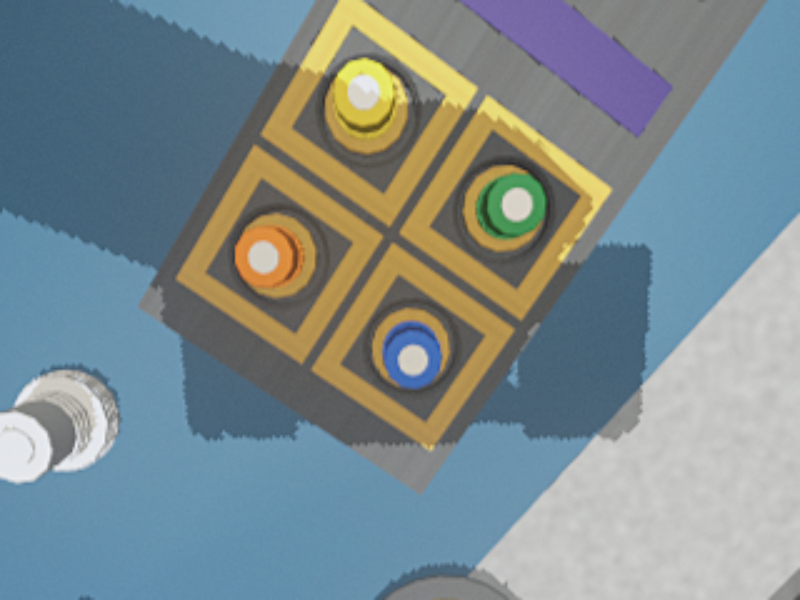

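The crop shows all four plugs seated within 0.6 mm of the socket centres. Next I'll look at the lever bar from its grasp yaw.

Run:
```python
from h import *
q=np.load("head.npy"); Rh=R.from_euler('z',q[2]).as_matrix()[:2,:2]
y=q[2]+np.pi/2; tx=Rh@[0,1]; B=q[:2]+Rh@[.0174,.10]
manip.move_pose([*(B-.12*tx),.33],down(y))
c,im=shot("wrist","w7"); print(manip.current_q().round(2),proj(c,[*B,.191]))
h=cv2.cvtColor(im,cv2.COLOR_BGR2HSV); m=cv2.inRange(h,(0,120,60),(8,255,255))|cv2.inRange(h,(172,120,60),(180,255,255)); m[300:]=0
m=cv2.morphologyEx(m,cv2.MORPH_CLOSE,np.ones((5,5)))
n,l,st,ce=cv2.connectedComponentsWithStats(m)
for i in range(1,n):
    if st[i][4]>500:
        ys,xs=np.nonzero(l==i); r=cv2.minAreaRect(np.c_[xs,ys].astype(np.float32)); w=at(c,*r[0],.191)[:2]; bx=[at(c,*p,.191)[:2] for p in cv2.boxPoints(r)]
        print(st[i],r,w.round(4),"head frame",(Rh.T@(w-q[:2])).round(4),[np.linalg.norm(bx[k]-bx[k-1]).round(4) for k in range(2)])
cv2.imwrite("pics/z7.png",im)
for ph in (.1,.6,1.04): s=manip.solve_ik([*(q[:2]+Rh@[.0304-.13*np.sin(ph),.10]),.062+.13*np.cos(ph)-.0188],down(y)); print(None if s is None else s.round(2))
```

```text
[ 0.66  0.65 -1.16  1.4   0.59  1.47 -0.36] [316.5851936   36.73182128]
[ 303    0   29  104 2795] ((317.0, 51.5), (103.0, 28.0), 90.0) [0.6413 0.1164] head frame [0.0177 0.0912] [np.float64(0.0621), np.float64(0.0177)]
[ 0.45  0.77 -1.05  1.58  0.71  1.21 -0.64]
[ 0.51  0.71 -1.07  1.76  0.69  1.11 -0.68]
[ 0.52  0.7  -1.04  1.88  0.72  1.   -0.74]
```

View pics/z7.png

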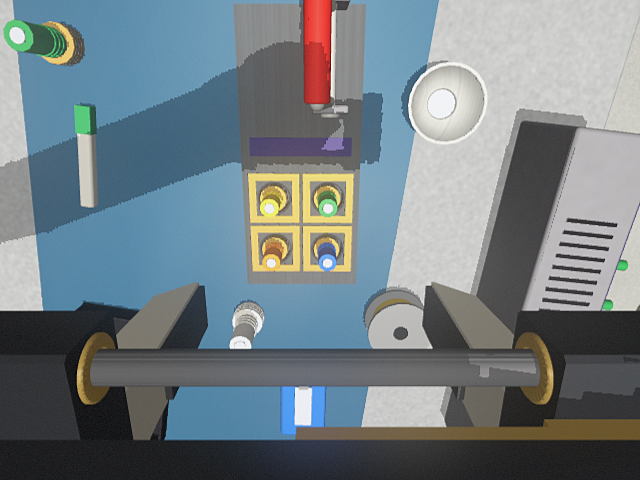

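The bar runs along head y at x' = 0.0177, with its near end at (317,104). That puts its centre at y' ≈ 0.101, matching the earlier fit. Now I'll pull the lever and ease it back.

Run:
```python
from h import *
q=np.load("head.npy"); Rh=R.from_euler('z',q[2]).as_matrix()[:2,:2]; y=q[2]+np.pi/2
def P(a): ph=a+.1; return [*(q[:2]+Rh@[.0177+.013-.13*np.sin(ph),.101]),.062+.13*np.cos(ph)-.0188]
p=P(0); manip.servo_line([p[0],p[1],.33],down(y),vel=.3); manip.servo_line(p,vel=.12)
effector.close(15); print("gap",manip.current_finger_gap(),manip.current_force().round(1),"t",manip.current_clock())
for a in np.linspace(0,.93,13)[1:]: manip.servo_line(P(a),vel=.07)
print("F at",a,(Rh.T@manip.current_force()[:2]).round(1),manip.current_force().round(1),np.round(manip.current_tool_pos()-P(a),4)); manip.sleep(.4)
c,im=shot("scene","s2")
for a in np.linspace(.93,0,13)[1:]: manip.servo_line(P(a),vel=.05)
manip.servo_line(P(-.008),vel=.03); manip.sleep(.3)
print("rest",manip.current_force().round(1),manip.current_finger_gap(),manip.current_clock())
cv2.imwrite("pics/z8.png",cv2.resize(im[200:380,190:400],(700,600)))
```

```text
gap 0.017228189123350026 [ 1.3 -0.  -0.7] t 64.9333
F at 0.93 [5.5 1.5] [5.3 2.1 6.8] [0.0015 0.0005 0.0008]
rest [-3.9 -3.5  3.6] 0.017319221784014755 73.6333
```

View pics/z8.png

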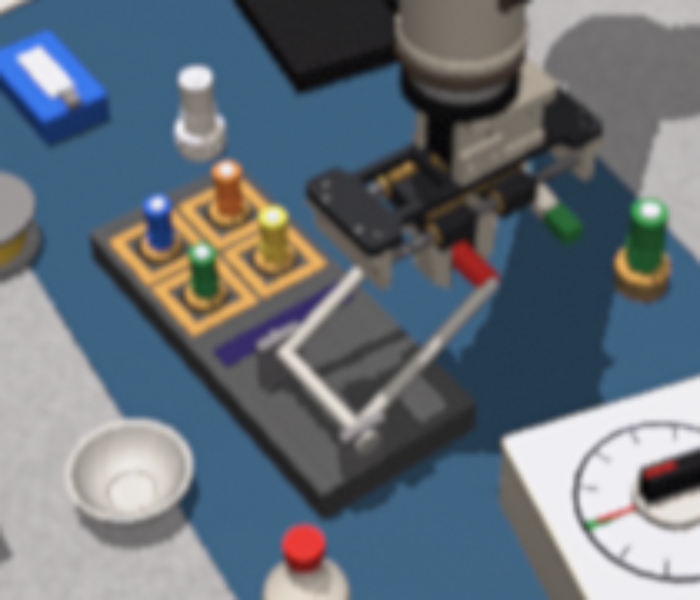

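The scene shot shows the lever pulled well over, with the red bar's end at full-res (337,285) and all plugs still seated. I'll check that pixel against the model before letting go.

Run:
```python
from h import *
q=np.load("head.npy"); Rh=R.from_euler('z',q[2]).as_matrix()[:2,:2]; c=viewer.get_calibration("scene")
for a in (.7,.85,.93): ph=a+.1; print(a,proj(c,[*(q[:2]+Rh@[.0307-.13*np.sin(ph),.142]),.062+.13*np.cos(ph)]).round(1))
effector.open_jaws(); p=manip.current_tool_pos(); manip.servo_line([p[0],p[1],.34],vel=.2); manip.sleep(.3)
c,im=shot("scene","s3"); h=cv2.cvtColor(im,cv2.COLOR_BGR2HSV); h0=cv2.imread("pics/scene0.png")
for I in (h0,im): print("lever red",[(b[1][:4].tolist(),b[2].round(1)) for b in blobs(I[250:300,260:320],0,6,150,100,30)])
c,im=look((.4265,-.30),"w8",z=.30,off=.07); np.save("pics/w8",c,allow_pickle=True)
hv=cv2.cvtColor(im,cv2.COLOR_BGR2HSV); d=((hv[:,:,1]<90)&(hv[:,:,2]<100)).astype(np.uint8); d[290:]=0
n,l,st,ce=cv2.connectedComponentsWithStats(d); 
for i in range(1,n):
    if st[i][4]>6000:
        ys,xs=np.nonzero(l==i); r=cv2.minAreaRect(np.c_[xs,ys].astype(np.float32)); W=np.array([at(c,*p,.025)[:2] for p in cv2.boxPoints(r)]); print("tray",st[i],at(c,*r[0],.025).round(4),W.round(3).tolist(),np.linalg.norm(W-np.roll(W,1,0),axis=1).round(3))
cv2.imwrite("pics/z9.png",cv2.resize(im,(800,600)))
print(manip.current_clock())
```

```text
0.7 [331.2 281.8]
0.85 [335.5 284. ]
0.93 [337.4 285.5]
lever red [([16, 11, 26, 27], array([28.9, 23.8]))]
lever red [([16, 11, 26, 27], array([28.5, 23.7]))]
tray [  205     0   223   220 23787] [ 0.4221 -0.2947  0.025 ] [[0.349, -0.394], [0.375, -0.199], [0.492, -0.2], [0.478, -0.408]] [0.13  0.197 0.117 0.209]
78.1167
```

View pics/z9.png

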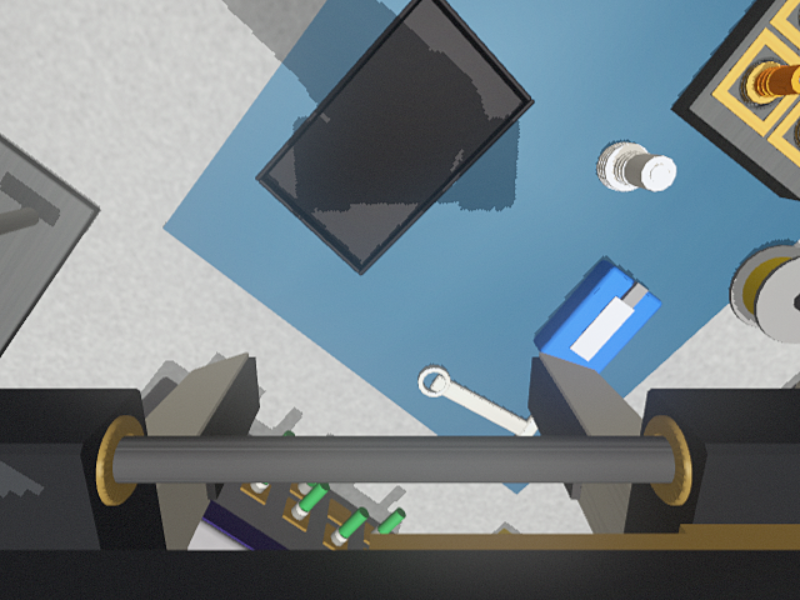

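Corners and lever check out: the bar end matches 0.93 rad at full pull, and the rest image is identical to the start. The tray hasn't moved. Next I'll transfer the plugs, checking the tray in the top view before each drop.

```bash
cat > u.py <<'E'
from h import *
H=np.load("holes.npy"); c=np.load("pics/w8.npy",allow_pickle=True).item()
K=[at(c,*p,.025)[:2] for p in [(426.4,80.8),(288,217.6),(205.6,142.4),(342.4,0)]]; print(np.round(K,4).tolist())
cen=(K[0]+K[2])/2; d=K[0]-K[1] 
e1,e2=K[1]-K[0],K[2]-K[1]; print("sides",np.linalg.norm(e1).round(3),np.linalg.norm(e2).round(3))
ya=e1 if np.linalg.norm(e1)>np.linalg.norm(e2) else e2; ya=ya*np.sign(ya[1])/np.linalg.norm(ya); yaw=np.arctan2(-ya[0],ya[1]); print("tray",cen.round(4),yaw.round(3))
Rt=R.from_euler('z',yaw).as_matrix()[:2,:2]
ct=viewer.get_calibration("top")
def traypix(im):
    hv=cv2.cvtColor(im,cv2.COLOR_BGR2HSV); d=(hv[:,:,2]<60).astype(np.uint8); k=np.zeros_like(d);k[230:345,380:520]=1
    n,l,st,ce=cv2.connectedComponentsWithStats(d*k); i=1+np.argmax(st[1:,4]); return st[i]
S=[(.022,-.05),(-.022,-.05),(.022,.05),(-.022,.05)]
ref=traypix(cv2.imread("pics/top0.png")); print("ref",ref)
for i,s in zip((2,0,3,1),S):
    pick(H[i],.018); manip.servo_line([*H[i],.20],vel=.3)
    t=traypix(shot("top")[1]); print("tray now",t); 
    if np.abs(t-ref)[:4].max()>4: print("TRAY MOVED?"); break
    if not place(cen+Rt@s,.004): break
    release()
E
python3 u.py
```

```text
[[0.4915, -0.2064], [0.4763, -0.4015], [0.3618, -0.3941], [0.3824, -0.2069]]
sides 0.196 0.115
tray [ 0.4266 -0.3003] -0.078
ref [ 404  258   83   54 3730]
measured [ 0.6747 -0.0775] 154 expected [ 0.6752 -0.0772]
gap 0.0197
tray now [ 404  230  116  115 2108]
TRAY MOVED?
```

The arm or its shadow merged with the tray blob in the top view. I'll check with the wrist camera from the same pose as before instead.

```bash
python3 - <<'E'
s=open("u.py").read(); a,b=s.split("ct=viewer")
b='''def traypix():
    c,im=look((.4265,-.30),None,z=.30,off=.07); hv=cv2.cvtColor(im,cv2.COLOR_BGR2HSV); d=((hv[:,:,1]<90)&(hv[:,:,2]<100)).astype(np.uint8); d[290:]=0
    n,l,st,ce=cv2.connectedComponentsWithStats(d); i=1+np.argmax([st[j][4]*(st[j][1]<60 and 150<st[j][0]<260) for j in range(1,n)]); cv2.imwrite("pics/tray_now.png",im); return st[i]
S=[(.022,-.05),(-.022,-.05),(.022,.05),(-.022,.05)]
ref=np.array([205,0,223,220,0])
for n,(i,s) in enumerate(zip((2,0,3,1),S)):
    if n: pick(H[i],.018)
    else: print("held gap",manip.current_finger_gap())
    p=manip.current_tool_pos(); manip.servo_line([*p[:2],.26],vel=.3)
    t=traypix(); print("tray now",t)
    if np.abs(t-ref)[:4].max()>5: print("TRAY MOVED?"); break
    if not place(cen+Rt@s,.004): break
    release()
'''
open("u.py","w").write(a+b)
E
python3 u.py
```

```text
[[0.4915, -0.2064], [0.4763, -0.4015], [0.3618, -0.3941], [0.3824, -0.2069]]
sides 0.196 0.115
tray [ 0.4266 -0.3003] -0.078
held gap 0.019791685948701964
tray now [  204     0   224   221 23130]
place True 0.001 [-0.6 -1.  -1.8] gap 0.0196 t 87.6
measured [ 0.6153 -0.0841] 145 expected [ 0.6155 -0.0838]
gap 0.0196
tray now [  204     0   223   221 22353]
place True 0.001 [-1.4 -0.2 -0.5] gap 0.0196 t 98.5
measured [ 0.6681 -0.0176] 163 expected [ 0.6686 -0.0176]
gap 0.0193
tray now [  204     0   223   221 21622]
place True 0.001 [ 0.9 -0.6 -0.6] gap 0.0192 t 110.2
measured [ 0.6085 -0.0246] 149 expected [ 0.6089 -0.0242]
gap 0.019
tray now [  204     0   223   221 21041]
place True 0.001 [-0.7  0.4  0.7] gap 0.0196 t 121.3
```

Run:
```python
from h import *
manip.move_pose([.52,-.10,.35],down(YAW)); manip.sleep(.5)
c,im=look((.4265,-.30),None,z=.32,off=.10); cen=np.array([.4266,-.3003]); Rt=R.from_euler('z',-.078).as_matrix()[:2,:2]
for s in [(.022,-.05),(-.022,-.05),(.022,.05),(-.022,.05)]:
    w=cen+Rt@s; m,a=whitetop(c,im,w,.06); print(s,a,None if m is None else (Rt.T@(m-cen)).round(4))
manip.move_pose([.52,-.0,.38],down(YAW))
c2,s=shot("scene"); cv2.imwrite("pics/z10.png",np.hstack([cv2.resize(im,(400,300)),cv2.resize(s,(400,300))]))
print(manip.current_clock())
```

```text
(0.022, -0.05) 92 [ 0.0215 -0.0505]
(-0.022, -0.05) 94 [-0.0225 -0.0503]
(0.022, 0.05) 116 [0.0218 0.0496]
(-0.022, 0.05) 111 [-0.0225  0.0498]
127.325
```

View pics/z10.png

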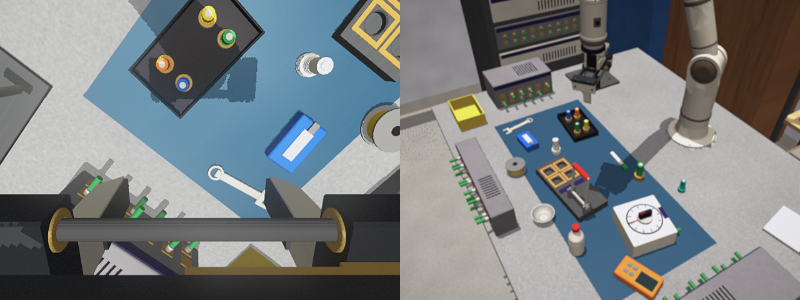

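All four plugs stand upright in the tray within 1 mm of where I meant to put them. The pointer is on the mark, the lever is at rest and the bystanders are in place, so I'll hand in.

```bash
python3 -c "
from h import *
print(manip.hand_in())"
```

```text
the job is handed in; nothing more can be done
None
```

The job is handed in at about 127 s of the 210 s limit, though the hand-in call gave no verdict: the knob is on zero, all four plugs were seated, the lever was pulled to about 0.93 rad and eased back, and all four plugs stand upright in the tray.

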